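# Zero the photometer and hold the blank cell in its beam

## Task

Get a blank reading at the algae station: first, with the light path empty, turn the photometer's zero knob until its pointer stands on the long zero mark. Then take the tall glass cell out of the rack, touching it on its two frosted faces only and never on the clear ends, and hold it upright midway between lamp and detector, so that the beam passes through the middle of both clear ends, clear of the deck and housings. Finish while still holding it there, with the pointer still on zero and everything else left where it stands.

Things in the scene. Friction and masses are not known exactly. Their poses are not given: they have to be found in the camera images.
- meter: photometer, fixed: grey base 240 (x) x 190 (y) x 30 mm, origin under its centre. On the deck at x +40 mm stand lamp (y +47 to +87) and detector (y -47 to -87), 50 mm along x, 66 mm tall, with 28 mm lens barrels inward to y +/-35: a 70 mm gap. At x -70 mm an 84 mm white dial, 8 mm thick, with short ticks and one long zero mark on its side towards the light path (+x)
- light_path (a point): middle of the light path, halfway between the two lenses, 48 mm above the deck (78 mm above the table); the beam runs along its y axis, z up, axes parallel to the meter's
- zero_knob (a joint): angle of the zero knob about its vertical axis, rad, counter-clockwise from above positive, limits -2 to 2; at 0 the pointer stands on the long zero mark (along the meter's +x), at +1.57 it points along the meter's +y. Light steady friction, 0.04 N m; it stays where it is left
- knob_grip (a point): on the knob's axis, 6 mm below the top of its bar grip, 64.5 mm above the table; its x axis is the pointer's direction. The black bar grip is 40 mm long along x, 12 mm thick along y, and reaches from 20 mm below this point to 6 mm above it; the dial's face is 26.5 mm below it
- pointer_tip (a point): tip of the steel pointer, 28 mm out from the knob's axis along its x, 42 mm above the table
- rack: grey rack block, fixed, 70 (x) x 190 (y) x 20 mm high, origin at the centre of its underside; three wells in a row along y, 60 mm apart, 12 mm deep, 1 mm of play each side; a cell stands in each, its long side along y, and the places of the cells vary
- cell: the tall cell: empty glass box 16 (x) x 34 (y) x 64 mm high, about 60 g, open on top, the only one this tall; its two large faces (+x and -x, 16 mm apart) are frosted white, its narrow ends (+y and -y, 34 mm apart) clear; origin at the centre of its underside, z up. In the rack it stands 8 mm above the table, 52 mm of it above the rack
- cell_windows: the two clear ends of the tall cell (11 mm wide panes between the frosted faces); same origin and axes as the cell; not to be touched by the gripper
- cell_mid (a point): centre of the tall cell, 32 mm above its underside, axes as the cell's
- short_a: one of two short cells, 34 x 16 x 40 mm, frosted and clear like the tall one, standing in the rack; origin at the centre of its underside; not needed
- short_b: the other short cell, 34 x 16 x 40 mm, standing in the rack; origin at the centre of its underside; not needed
- beaker: open glass beaker, 66 mm across, 85 mm high, behind the work; origin under its centre; bystander
- jar: closed amber jar, 60 mm across, 90 mm high, behind the work; origin under its centre; bystander
- dish: shallow glass dish, 60 mm across, 16 mm high, between photometer and rack; origin under its centre; bystander
- brush: cleaning brush about 170 mm long lying at the robot's left; bystander
- flask: closed white bottle, 56 mm across, 130 mm high, at the robot's right; origin under its centre; bystander
Mind the look-alikes: they are no part of the job. What is shaped like the cell but green or pink is not meant.

How it is judged:
By the outcome, as a careful person would: the job done as asked, in the order asked, and still so for the second after the job is handed in, while the arm keeps its last pose, push and grip.
It also fails if it takes over 58 s, if anything falls off the work surface, if the arm or the gripper's body presses on something with over 40 N, if the wrist force passes 120 N, or if a joint passes its speed limit or range.

## Robot

A 7-joint arm with a two-finger parallel gripper is mounted at the origin on the work surface. World frame = base frame: x ahead of the robot, y to its left, z up, the work surface at z = 0. Lengths are in mm, angles in rad, forces in N, time in s.
With the tool pointing down it reaches from about 400 to 850 mm from the base axis. Payload 10.4 kg.
Tool frame: the origin (TCP) lies midway between the tips of the shut fingers; the grasp point (between the pads) lies 19 mm behind it; z points along the fingers, x is the direction in which the jaws open and shut, and the axes are right-handed (so a half turn about z gives the same grasp; the last joint's range is limited). The gripper opens to 85 mm and grips with 20 to 120 N. Pads are 22 mm wide; open, the fingers measure 114 mm over their backs; the gripper's body (76 mm by 85 mm) begins 54 mm behind the grasp point. The pads swing forward as they close: fully open they stand 13 mm farther back than shut.
Start: joints at [-1.222, 0.332, -0.065, 1.46, 0.022, 1.35, -0.088], TCP at [227.047, 582.324, 231.338] pointing down, gripper open.
Joint ranges: [-2.6, 2.6], [-0.5, 2.12], [-1.47, 1.34], [0.16, 2.42], [-1.27, 4.41], [0.06, 2.06], [-2.6, 2.6]. Speed limits (rad/s): [2.22, 2.22, 2.79, 2.79, 3.14, 3.14, 3.14].

## Interface

Orientations are given as a 3x3 rotation matrix whose columns are the frame's x, y, z axes.
In Python, from plant import r gives the robot as it stands. The module is installed in compiled form; this text tells all that it offers.
- The arm moves only by the shell command python3 -m crank 'ROWS' [FORCE]. ROWS is JSON, one flat list of numbers, 7 for each row, row after row: the turn, a rotation vector about the world's x, y, z in units of 5 degrees (1.0 is 5 degrees), then the shift along the world's x, y, z in units of 40 mm (1.0 is 40 mm), then the opening, from 0 (shut) to 1 (fully open). A call has 1 to 5 rows; each row is the pose to reach, as a shift and turn from the pose measured when the call began; what a row does not reach only later rows make up. A row lasts 1/10 s, in which the tool goes at most 50 mm and 8.59 degrees, less where a joint would pass 70% of its speed; a pose out of reach is approached as far as the arm can. A call with a gripper value outside its range is refused whole. The fingers move at their own pace and stop on an object; FORCE is the grip in N (left out, the last holds). Time passes only in rows, so rows that repeat a pose let the fingers close. It gives the time, the measured TCP pose, the force and the opening at its end, in the units of the state.
- r.get_obs(): the state, without advancing time (a new reading comes with each control period).
- r.get_image(name): name is "scene" or "side" or "wrist"; returns a dict with "color" (400x640x3 uint8, red, green, blue), "K" (3x3 intrinsics, pixels), "position" and "orientation" of the camera in the world; the wrist camera has in their place "tool_from_camera" (4x4, takes a point from camera to tool coordinates, whose origin is the TCP and whose axes are the tool frame's). Camera axes: x right, y down, z forward; pixel columns grow to the right and rows downward; lengths in mm; the calibration is good to about 2 mm. A picture is of the moment at which its call begins: read the wrist's pose just before it. There is no depth.
- r.close_job(): hands the job in, once; it reports no verdict.
The state is a dict: "clock": time; "qpos": joint angles; "joint_vel": joint speeds; "joint_torque": joint torques, N m; "eef_pos": TCP position; "tool_rot": TCP orientation; "wrist_force": force on the tool from outside, world axes, zero at the start; "wrist_torque": the same for the moment, N m; "grip_width": finger opening in mm.
Only numpy, scipy, OpenCV 4.12 (cv2) and the standard library are available. Lean on these libraries where they do the work, as an engineer would, in place of code of your own. Each camera call takes 0.05 s, during which the arm holds its last target.

## Working session

There is one attempt and no reset: what is moved stays moved. The work goes in short steps, Python scripts to look and compute and a shell command to move; the robot and the scene stay as the last step left them, time stands still between calls to the robot, and variables do not carry over. Pictures are saved under pics/ and viewed, and the job is handed in when it is done.

```bash
mkdir -p pics; cat > h.py <<'E'
import numpy as np, cv2
from plant import r
def snap(n,f):
    o=r.get_obs(); im=r.get_image(n); cv2.imwrite('pics/'+f,im['color'][:,:,::-1])
    K=np.array(im['K'])
    if n=='wrist':
        T=np.array(im['tool_from_camera']);R=np.array(o['tool_rot']);p=np.array(o['eef_pos'])
        Rc=R@T[:3,:3];pc=R@T[:3,3]+p
    else: Rc=np.array(im['orientation']);pc=np.array(im['position'])
    np.savez('pics/'+f.replace('.png','.npz'),K=K,R=Rc,p=pc)
    return im
def load(f):
    d=np.load('pics/'+f+'.npz');return d['K'],d['R'],d['p']
def ray(f,u,v,z):
    K,R,p=load(f);d=R@np.linalg.solve(K,[u,v,1.]);return p+d*(z-p[2])/d[2]
def proj(f,X):
    K,R,p=load(f);c=K@(R.T@(np.array(X,float)-p));return c[:2]/c[2]
E
python3 - <<'E'
from h import *
for n in ['scene','side','wrist']:
    snap(n,n+'0.png'); print(n,*load(n+'0'))
o=r.get_obs(); print(o)
E
```

```text
scene [[422.07449675   0.         317.39500412]
 [  0.         422.07449675 196.05520575]
 [  0.           0.           1.        ]] [[-0.84380131  0.28972873 -0.45172626]
 [ 0.53648884  0.47639768 -0.69658092]
 [ 0.01338184 -0.83012199 -0.55742122]] [1139.22674084  805.59140235  722.60388314]
side [[430.52122672   0.         321.91724291]
 [  0.         430.52122672 204.72153651]
 [  0.           0.           1.        ]] [[ 0.85376441 -0.3513674   0.38422296]
 [-0.52065327 -0.57977331  0.62672409]
 [ 0.0025518  -0.73512166 -0.6779304 ]] [ 121.09566545 -772.63307123  952.44646515]
wrist [[300.3763494    0.         325.13229499]
 [  0.         300.3763494  193.98533787]
 [  0.           0.           1.        ]] [[ 0.36376887  0.88680448  0.28504389]
 [ 0.93148692 -0.34563408 -0.11344251]
 [-0.00208044  0.30678151 -0.95177769]] [152.25246665 611.90365109 373.08286165]
{'clock': 0.15, 'qpos': array([-1.22156835,  0.33272931, -0.0646993 ,  1.46069468,  0.02159037,
        1.34987774, -0.08848364]), 'joint_vel': array([ 0.00035798, -0.00281223,  0.00016241, -0.00165369, -0.00053332,
       -0.00120122,  0.00050264]), 'joint_torque': array([ 7.04148297e-04, -6.25828886e+01,  4.91712894e-02, -3.91848958e+01,
        1.62860204e-02,  7.59121293e-03, -1.74366232e-05]), 'eef_pos': array([226.97771559, 582.05591769, 230.72270972]), 'tool_rot': array([[ 3.63291568e-01,  9.31675438e-01, -3.39161971e-04],
       [ 9.31674948e-01, -3.63291724e-01, -9.56002671e-04],
       [-1.01389894e-03,  3.13189968e-05, -9.99999486e-01]]), 'wrist_force': array([-0.6224946 , -0.546121  , -0.54023893]), 'wrist_torque': array([ 0.01707802, -0.03664709, -0.02011025]), 'grip_width': 85.50794469852755}
```

View pics/scene0.png

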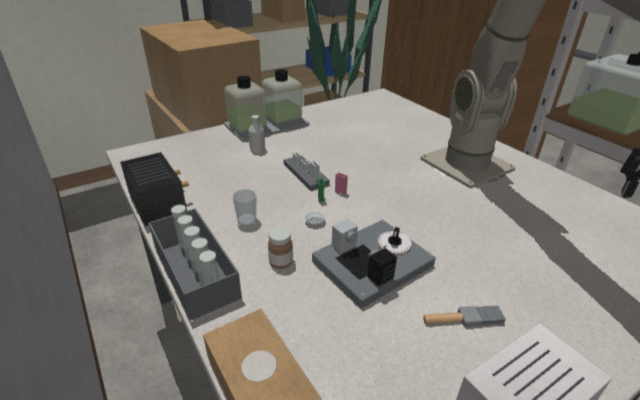

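View pics/side0.png

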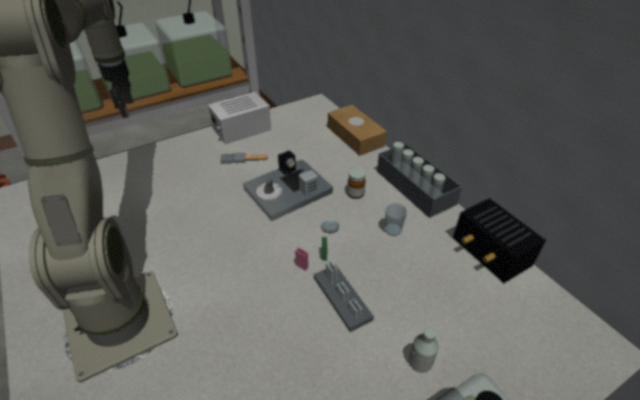

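View pics/wrist0.png

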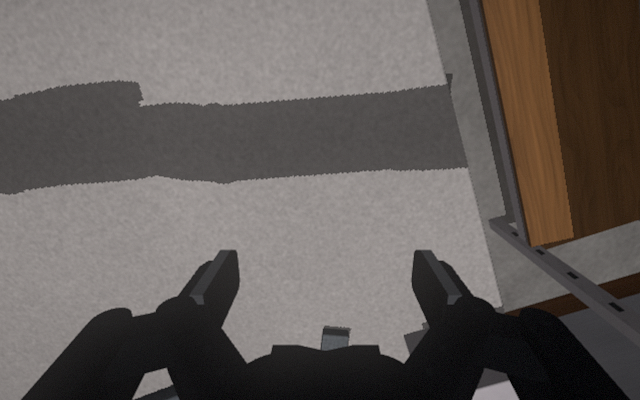

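The scene view shows the meter around (375,258), the dial at (395,242), the rack at (306,171), and a green (321,190) and a pink (341,184) look-alike. I'll enlarge these areas.

```bash
python3 - <<'E'
import cv2
s=cv2.imread('pics/scene0.png'); d=cv2.imread('pics/side0.png')
cv2.imwrite('pics/c1.png',cv2.resize(s[210:310,300:445],None,fx=5.5,fy=5.5,interpolation=cv2.INTER_CUBIC))
cv2.imwrite('pics/c2.png',cv2.resize(s[140:230,270:370],None,fx=6,fy=6,interpolation=cv2.INTER_CUBIC))
a=cv2.resize(d[140:225,235:340],None,fx=7,fy=7,interpolation=cv2.INTER_CUBIC)
cv2.imwrite('pics/c3.png',a)
cv2.imwrite('pics/c4.png',cv2.resize(d[225:335,285:385],None,fx=5.4,fy=5.4,interpolation=cv2.INTER_CUBIC))
E
```

```text
(no output)
```

View pics/c1.png

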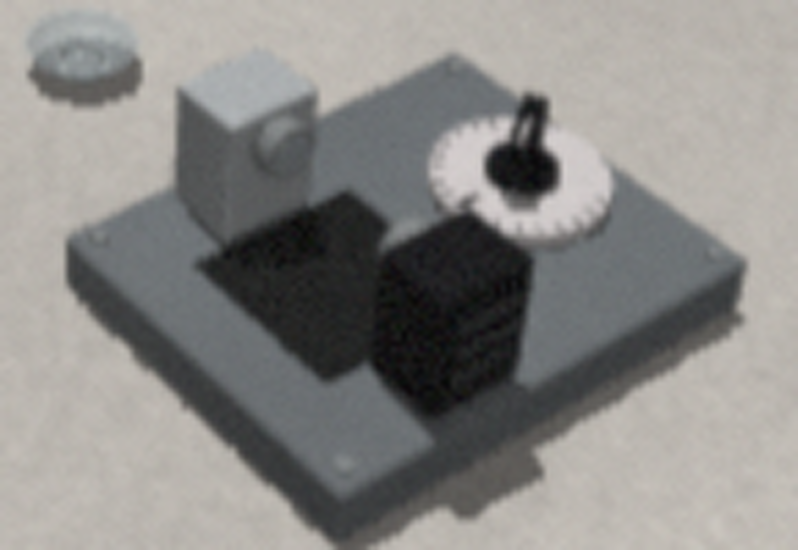

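View pics/c2.png

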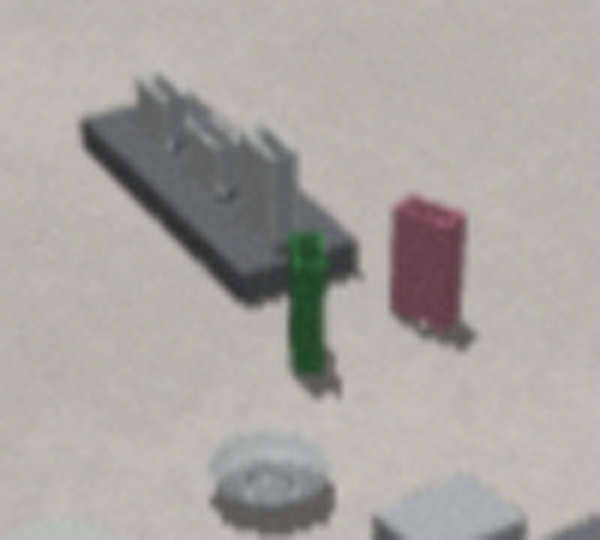

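View pics/c3.png

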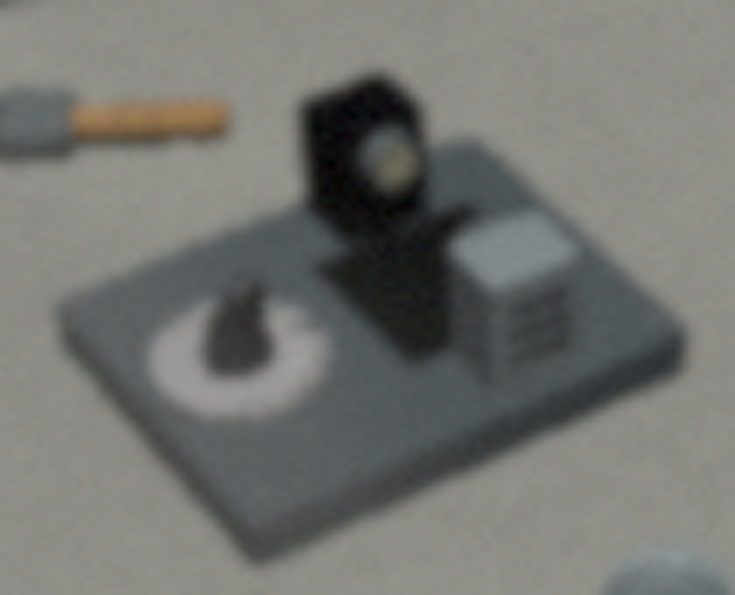

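View pics/c4.png

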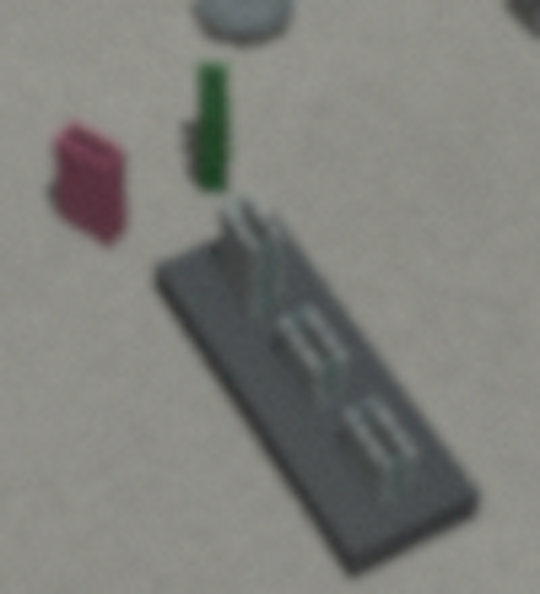

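```bash
python3 - <<'E'
from h import *
def P(f,l,z):
    print(f); 
    for u,v in l: print(ray(f,u,v,z)[:2].round(1))
P('scene0',[(382.4,220),(435.5,258.2),(361.8,300.9),(312.4,253.6)],30)
P('side0',[(303.3,160),(243.6,184.3),(271.4,218.6),(333.3,187.9)],30)
print('rack')
P('scene0',[(283.7,160.3),(310.8,188.3),(329.5,180.8)],20)
P('side0',[(349.8,329.6),(373.5,317.6),(314.3,274.6)],20)
E
```

```text
scene0
[489.4 130.8]
[478.1 317.5]
[713.5 331.4]
[723.9 146.8]
side0
[709.5 315.1]
[473.1 300.9]
[479.5 106.7]
[718.7 130.6]
rack
scene0
[ 550.7 -316.7]
[ 564.2 -119. ]
[ 490.8 -125.5]
side0
[ 474.4 -328. ]
[ 543.6 -330.9]
[ 486.1 -139. ]
```

```bash
python3 -m crank '[0,0,0,0.7,-0.9,0,1, 0,0,0,1.4,-1.8,0,1, 0,0,0,2.1,-2.7,0.1,1, 0,0,0,2.8,-3.6,0.2,1, 0,0,0,3.5,-4.5,0.3,1]' 20
```

```text
clock: 0.65
eef_pos: [367.8, 400.3, 242.7]
tool_rot: [[0.363, 0.932, -0.001], [0.932, -0.363, -0.001], [-0.001, -0.0, -1.0]]
wrist_force: [0.9, 0.6, 0.1]
grip_width: 85.7
```

```bash
python3 -m crank '[0,0,0,0.7,-0.8,0.2,1, 0,0,0,1.4,-1.6,0.3,1, 0,0,0,2.1,-2.5,0.4,1, 0,0,0,2.8,-3.4,0.5,1, 0,0,0,3.2,-4.0,0.5,1]'
python3 - <<'E'
from h import *
snap('wrist','w1.png'); print(r.get_obs()['eef_pos'])
E
```

```text
clock: 1.15
eef_pos: [497.9, 236.9, 263.2]
tool_rot: [[0.366, 0.93, 0.001], [0.93, -0.366, -0.002], [-0.001, 0.001, -1.0]]
wrist_force: [0.4, 1.0, 0.0]
grip_width: 85.6
[499.8567912  232.80928707 262.9645249 ]
```

View pics/w1.png

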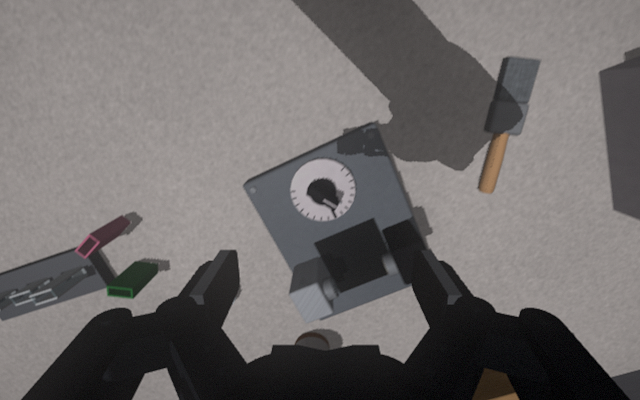

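```bash
python3 - <<'E'
from h import *
o=r.get_obs();print(o['eef_pos'],abs(o['joint_vel']).max())
im=snap('wrist','w2.png')['color'][:,:,::-1]
cv2.imwrite('pics/w2c.png',cv2.resize(im[115:325,240:430],None,fx=3.8,fy=2.85*3.8/2.85*0.75*3.8/3.8*1.0 if 0 else 2.8,interpolation=cv2.INTER_CUBIC) if 0 else cv2.resize(im[115:325,240:435],None,fx=2.8,fy=2.8,interpolation=cv2.INTER_CUBIC))
cv2.imwrite('pics/w2d.png',cv2.resize(im[150:230,280:370],None,fx=7,fy=7,interpolation=cv2.INTER_CUBIC))
g=cv2.cvtColor(im,cv2.COLOR_BGR2GRAY)
m=(g>170).astype(np.uint8); m[:150]=0;m[230:]=0;m[:,:285]=0;m[:,365:]=0
n,l,s,c=cv2.connectedComponentsWithStats(m); print(s[1:],c[1:])
E
```

```text
[499.8567912  232.80928707 262.9645249 ] 0.11273861692324472
[[ 294  156   58   61 1223]
 [ 346  165    3    3    4]
 [ 350  167    2    2    3]
 [ 331  169    1    1    1]
 [ 336  168    1    1    1]
 [ 332  171    1    1    1]
 [ 336  170    1    1    1]
 [ 350  171    6    5   14]
 [ 345  172    1    1    1]
 [ 345  174    1    1    1]
 [ 345  176    1    1    1]
 [ 351  177    1    2    2]
 [ 353  178    4    2    6]
 [ 355  181    3    2    5]
 [ 357  189    1    1    1]
 [ 356  193    1    1    1]
 [ 354  196    2    1    2]
 [ 352  199    1    1    1]
 [ 342  201    2    2    2]
 [ 327  203    2    1    2]
 [ 350  202    1    1    1]
 [ 330  204    3    3    4]
 [ 339  206    3    3    4]
 [ 333  208    1    1    1]
 [ 346  208    2    1    2]
 [ 324  210    3    2    3]
 [ 331  211    1    1    1]
 [ 334  210    2    3    3]
 [ 340  210    1    1    1]
 [ 343  210    1    1    1]
 [ 326  213    4    4   10]
 [ 341  212    1    1    1]
 [ 333  215    1    1    1]
 [ 336  214    1    1    1]] [[315.52085037 179.60425184]
 [347.         166.25      ]
 [350.33333333 167.66666667]
[... 200 characters left out ...]
  ]
 [345.         176.        ]
 [351.         177.5       ]
 [354.83333333 178.66666667]
 [356.2        181.6       ]
 [357.         189.        ]
 [356.         193.        ]
 [354.5        196.        ]
 [352.         199.        ]
 [342.5        201.5       ]
 [327.5        203.        ]
 [350.         202.        ]
 [331.25       205.        ]
 [339.75       207.        ]
 [333.         208.        ]
 [346.5        208.        ]
 [325.         210.66666667]
 [331.         211.        ]
 [334.33333333 211.        ]
 [340.         210.        ]
 [343.         210.        ]
 [327.2        215.1       ]
 [341.         212.        ]
 [333.         215.        ]
 [336.         214.        ]]
```

View pics/w2c.png

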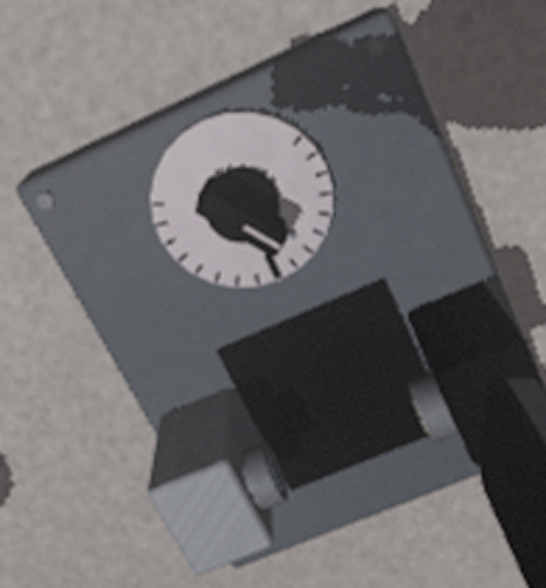

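View pics/w2d.png

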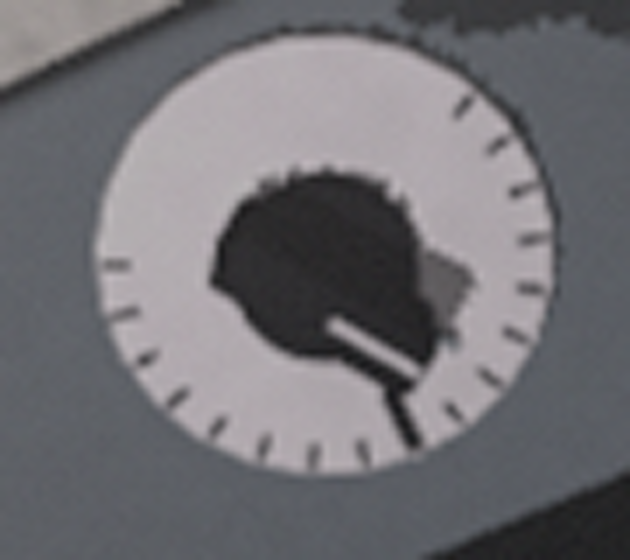

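```bash
python3 - <<'E'
from h import *
f='w2'
def c(u,v): return (280+u/7-.5,150+v/7-.5)
ax=ray(f,*c(326,252),38); print('axis',ax, r.get_obs()['eef_pos'])
for n,p,z in [('zero out',(417,445),38),('zero in',(390,395),38),('line in',(332,322),70.5),('line out',(420,376),70.5),('grey',(472,285),42),('grey38',(472,285),38),('smudge',(455,340),42),('bar end L',(212,285),70.5),('bar R1',(437,360),70.5),('bar R2',(405,388),70.5)]:
    q=ray(f,*c(*p),z)-ax; print(n,q.round(1),np.hypot(q[0],q[1]).round(1),np.degrees(np.arctan2(q[1],q[0])).round(1))
def c2(u,v): return (240+u/2.8-.5,115+v/2.8-.5)
for n,p,z in [('corner UL',(18,187),30),('corner UR',(393,10),30),('lampcorner',(150,490),96),('',(227,460),96),('',(272,552),96),('',(200,575),96)]:
    print(n,ray(f,*c2(*p),z).round(1))
E
```

```text
axis [525.37626162 223.48284689  38.        ] [498.28253278 235.45431059 262.73606304]
zero out [41.3  1.9  0. ] 41.4 2.6
zero in [30.2  0.8  0. ] 30.2 1.5
line in [ 2.9 -0.  32.5] 2.9 -0.9
line out [17.3 10.2 32.5] 20.1 30.6
grey [14.5 22.7  4. ] 26.9 57.4
grey38 [15.7 22.5  0. ] 27.4 55.0
smudge [23.2 16.1  4. ] 28.2 34.8
bar end L [-10.6 -16.2  32.5] 19.4 -123.1
bar R1 [15.7 13.9 32.5] 21.0 41.5
bar R2 [18.4  7.1 32.5] 19.7 21.1
corner UL [483.8 128.2  30. ]
corner UR [472.6 314.8  30. ]
lampcorner [616.3 144.3  96. ]
 [614.7 180.8  96. ]
 [665.8 181.6  96. ]
 [665.5 147.2  96. ]
```

```bash
python3 -m crank '[0,0,1.7,0.1,-0.1,-0.3,1, 0,0,3.4,0.3,-0.1,-0.6,1, 0,0,5.1,0.4,-0.2,-1.0,1, 0,0,6.8,0.5,-0.2,-1.4,1, 0,0,8.4,0.7,-0.3,-1.8,1]'
python3 -m crank '[0,0,1.3,0,0,-0.3,1, 0,0,2.4,0,0,-0.7,1, 0,0,2.4,0,0,-0.7,1, 0,0,2.4,0,0,-0.7,1, 0,0,2.4,0,0,-0.7,1]'
python3 - <<'E'
from h import *
im=snap('wrist','w3.png')['color'][:,:,::-1]
o=r.get_obs();print(o['clock'],o['eef_pos'],o['tool_rot'],abs(o['joint_vel']).max())
cv2.imwrite('pics/w3c.png',cv2.resize(im[110:330,200:450],None,fx=2.7,fy=2.7,interpolation=cv2.INTER_CUBIC))
E
```

```text
clock: 1.75
eef_pos: [525.5, 224.8, 189.9]
tool_rot: [[-0.354, 0.935, 0.001], [0.935, 0.354, -0.001], [-0.002, 0.001, -1.0]]
wrist_force: [-0.0, -0.4, -0.0]
grip_width: 85.5
clock: 2.25
eef_pos: [525.7, 225.3, 162.8]
tool_rot: [[-0.539, 0.842, 0.002], [0.842, 0.539, -0.0], [-0.002, 0.002, -1.0]]
wrist_force: [1.2, 0.3, 0.4]
grip_width: 85.1
2.3 [525.75619288 225.23777386 162.82446479] [[-5.39492464e-01  8.41986434e-01  2.59358491e-03]
 [ 8.41988829e-01  5.39494884e-01 -2.87663789e-04]
 [-1.64143480e-03  2.02857707e-03 -9.99996595e-01]] 0.01097216846143755
```

View pics/w3c.png

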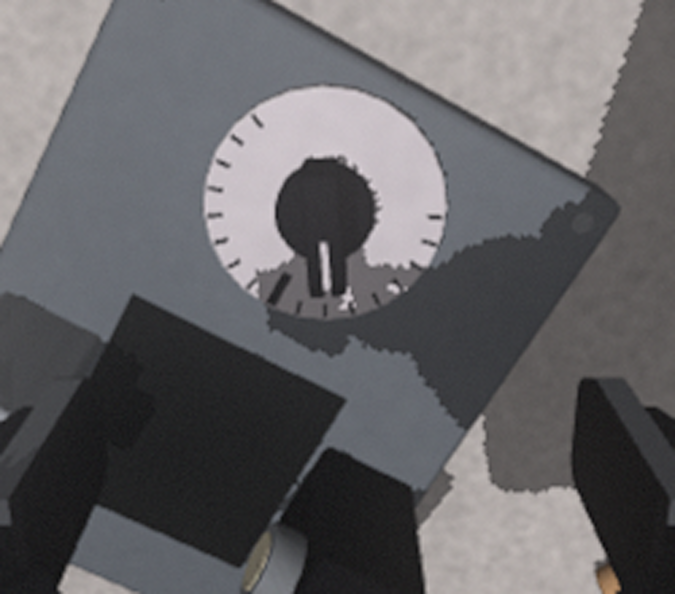

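```bash
python3 - <<'E'
from h import *
f='w3'
def c(u,v): return (200+u/2.7-.5,110+v/2.7-.5)
ax=ray(f,*c(325,203),38); print('axis',ax)
for n,p,z in [('zero out',(271,303),38),('zero in',(288,277),38),('line in',(322,243),70.5),('line out',(327,292),70.5),('bar l',(309,296),70.5),('bar r',(347,294),70.5),('L',(203,203),38),('R',(447,203),38),('T',(325,85),38),('B',(325,320),38)]:
    q=ray(f,*c(*p),z)-ax; print(n,q.round(1),np.hypot(q[0],q[1]).round(1),np.degrees(np.arctan2(q[1],q[0])).round(1))
a=ray(f,*c(322,243),70.5);b=ray(f,*c(327,292),70.5);d=b-a;print('line dir',np.degrees(np.arctan2(d[1],d[0])))
a=ray(f,*c(288,277),38);b=ray(f,*c(271,303),38);d=b-a;print('zero dir',np.degrees(np.arctan2(d[1],d[0])))
for p,z in [((620,207),30)]: print(ray(f,*c(*p),z))
E
```

```text
axis [525.80353823 221.29707695  38.        ]
zero out [41.8  3.6  0. ] 42.0 4.9
zero in [30.   3.5  0. ] 30.2 6.7
line in [ 3.   1.5 32.5] 3.3 26.4
line out [15.8 11.4 32.5] 19.5 35.8
bar l [20.   7.4 32.5] 21.3 20.3
bar r [13.  17.  32.5] 21.4 52.6
L [ 22.5 -35.2   0. ] 41.8 -57.4
R [-22.5  35.2   0. ] 41.8 122.6
T [-34.  -21.5   0. ] 40.2 -147.7
B [37.  23.4  0. ] 43.8 32.3
line dir 37.73370540538162
zero dir 0.41669957797562845
[472.88339545 311.04609228  30.        ]
```

The choice of knob is clear. The dial centre is at crop (325,203) and the bar's white line points almost straight down in the image. The pointer stands at about 36.5° in the world and the zero mark at about 3.7°. Next I turn to line the jaws up with the bar and go down.

```bash
python3 -m crank '[0,0,0.8,0.03,-0.07,-0.8,0.6, 0,0,0.8,0.03,-0.07,-1.6,0.6, 0,0,0.8,0.03,-0.07,-2.3,0.6, 0,0,0.8,0.03,-0.07,-2.6,0.6, 0,0,0.8,0.03,-0.07,-2.6,0.6]'
python3 - <<'E'
from h import *
im=snap('wrist','w4.png')['color'][:,:,::-1]
o=r.get_obs();print(o['clock'],o['eef_pos'],o['tool_rot'],abs(o['joint_vel']).max())
E
```

```text
clock: 2.8
eef_pos: [526.3, 222.3, 58.0]
tool_rot: [[-0.596, 0.803, 0.001], [0.803, 0.596, -0.001], [-0.001, -0.0, -1.0]]
wrist_force: [-0.8, 0.0, 0.1]
grip_width: 51.4
2.85 [527.21207549 222.6181926   59.41292692] [[-5.96569671e-01  8.02556486e-01  2.77740056e-03]
 [ 8.02559349e-01  5.96572269e-01 -1.35807360e-04]
 [-1.76591323e-03  2.14801023e-03 -9.99996134e-01]] 0.023362867673813084
```

View pics/w4.png

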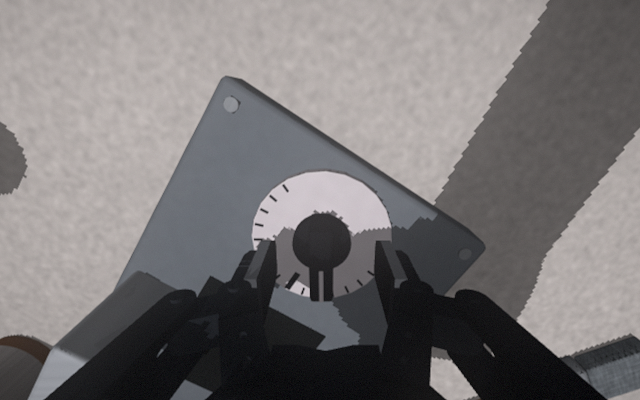

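```bash
python3 -m crank '[0,0,0,0.02,-0.03,-0.26,0.6, 0,0,0,0.02,-0.03,-0.26,0.4, 0,0,0,0.02,-0.03,-0.26,0.0, 0,0,0,0.02,-0.03,-0.26,0, 0,0,0,0.02,-0.03,-0.26,0]' 25
python3 -m crank '[0,0,0,0,0,0,0, 0,0,0,0,0,0,0, 0,0,0,0,0,0,0]'
python3 - <<'E'
from h import *
im=snap('wrist','w5.png')['color'][:,:,::-1]
o=r.get_obs();print(o['clock'],o['eef_pos'],o['tool_rot'],o['wrist_force'],o['wrist_torque'],o['grip_width'])
cv2.imwrite('pics/w5c.png',cv2.resize(im[140:330,220:430],None,fx=3,fy=3,interpolation=cv2.INTER_CUBIC))
E
```

```text
clock: 3.35
eef_pos: [528.6, 221.2, 49.7]
tool_rot: [[-0.596, 0.803, 0.004], [0.803, 0.596, 0.0], [-0.002, 0.003, -1.0]]
wrist_force: [0.2, -2.4, 3.7]
grip_width: 11.3
clock: 3.65
eef_pos: [528.6, 221.2, 49.7]
tool_rot: [[-0.596, 0.803, 0.004], [0.803, 0.596, 0.0], [-0.002, 0.003, -1.0]]
wrist_force: [0.4, -1.3, 0.3]
grip_width: 11.4
3.7 [528.59481764 221.19611347  49.73594466] [[-5.96190449e-01  8.02833846e-01  3.84249654e-03]
 [ 8.02839880e-01  5.96194703e-01  4.73219516e-05]
 [-2.25288442e-03  3.11312236e-03 -9.99992616e-01]] [ 0.21714581 -0.35856338  0.41093174] [-0.1496288   0.01089353  0.03697953] 11.269364915503278
```

View pics/w5c.png

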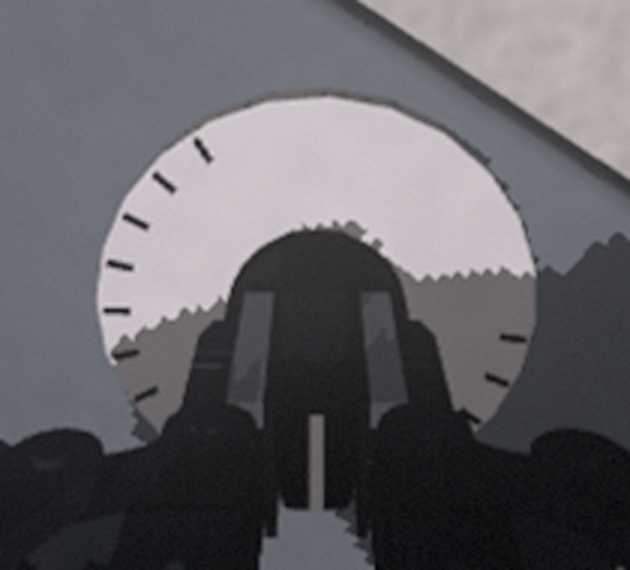

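```bash
python3 -m crank '[0,0,-1.4,0,0,0,0, 0,0,-2.8,0,0,0,0, 0,0,-4.2,0,0,0,0, 0,0,-5.5,0,0,0,0, 0,0,-6.6,0,0,0,0]'
python3 -m crank '[0,0,0,0,0,0,0, 0,0,0,0,0,0,0]'
python3 - <<'E'
from h import *
im=snap('wrist','w6.png')['color'][:,:,::-1]
o=r.get_obs();print(o['clock'],o['eef_pos'],o['tool_rot'],o['wrist_force'],o['wrist_torque'],o['grip_width'])
cv2.imwrite('pics/w6c.png',cv2.resize(im[140:330,220:430],None,fx=3,fy=3,interpolation=cv2.INTER_CUBIC))
im=snap('side','s6.png')['color'][:,:,::-1]
im=snap('scene','t6.png')['color'][:,:,::-1]
E
```

```text
clock: 4.2
eef_pos: [528.5, 221.6, 49.8]
tool_rot: [[-0.059, 0.998, 0.003], [0.998, 0.059, -0.002], [-0.002, 0.003, -1.0]]
wrist_force: [-0.1, 0.7, 0.1]
grip_width: 11.2
clock: 4.4
eef_pos: [528.5, 221.6, 49.7]
tool_rot: [[-0.061, 0.998, 0.003], [0.998, 0.061, -0.002], [-0.002, 0.003, -1.0]]
wrist_force: [0.1, 0.3, 1.2]
grip_width: 11.5
4.45 [528.49350918 221.59598039  49.75683829] [[-0.06112499  0.9981249   0.00322781]
 [ 0.99812832  0.06113071 -0.00170358]
 [-0.0018977   0.00311764 -0.99999334]] [ 0.62575433 -0.67163715 -0.40958547] [-0.07124492 -0.06292136 -0.04167767] 11.349025290129637
```

View pics/w6c.png

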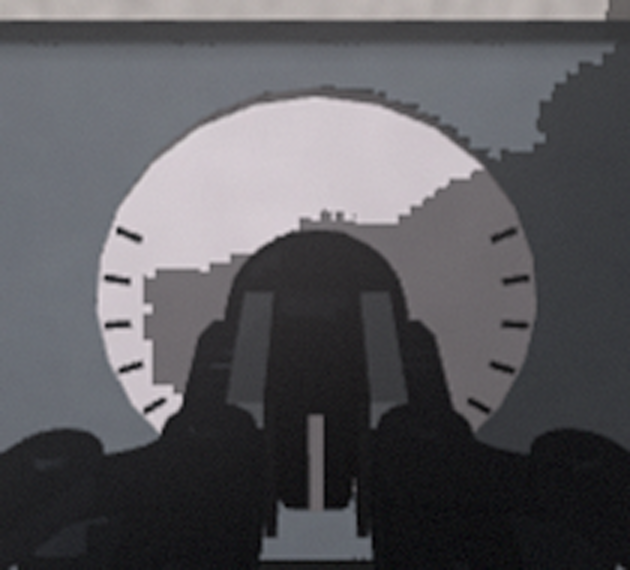

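Gripped, and the bar, ticks and base edge look symmetric in the picture. I'll let go, lift straight up and check.

```bash
python3 -m crank '[0,0,0,0,0,0,0.15, 0,0,0,0,0,0,0.3, 0,0,0,0,0,0,0.6, 0,0,0,0,0,0,0.6, 0,0,0,0,0,1.0,0.6]'
python3 -m crank '[0,0,0,0,0,1,0.8, 0,0,0,0,0,1.8,1, 0,0,0,0,0,1.8,1, 0,0,0,0,0,1.8,1]'
python3 - <<'E'
from h import *
im=snap('wrist','w7.png')['color'][:,:,::-1]
o=r.get_obs();print(o['clock'],o['eef_pos'],o['tool_rot'])
cv2.imwrite('pics/w7c.png',cv2.resize(im[110:270,230:420],None,fx=4,fy=3.7,interpolation=cv2.INTER_CUBIC) if 0 else cv2.resize(im[110:260,230:420],None,fx=4,fy=4,interpolation=cv2.INTER_CUBIC))
E
```

```text
clock: 5.05
eef_pos: [525.3, 220.3, 85.6]
tool_rot: [[-0.061, 0.998, -0.004], [0.998, 0.061, -0.006], [-0.006, -0.005, -1.0]]
wrist_force: [0.4, 0.7, 0.7]
grip_width: 51.1
clock: 5.45
eef_pos: [525.6, 220.6, 158.2]
tool_rot: [[-0.061, 0.998, -0.003], [0.998, 0.061, -0.005], [-0.005, -0.004, -1.0]]
wrist_force: [0.3, 0.4, -0.7]
grip_width: 85.6
5.5 [525.02416386 220.30508397 157.12213724] [[-0.0611033   0.99811917 -0.00495079]
 [ 0.99811436  0.06107248 -0.00615459]
 [-0.00584065 -0.00531752 -0.9999688 ]]
```

View pics/w7c.png

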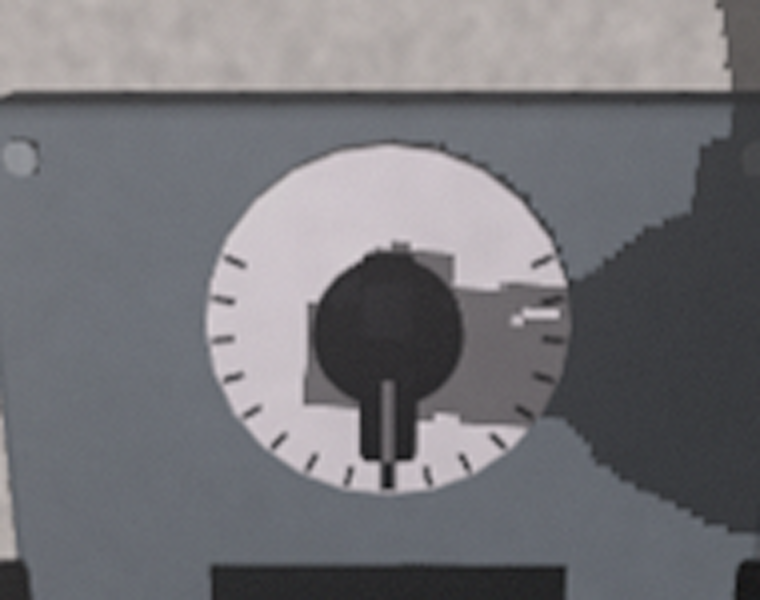

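View pics/w7.png

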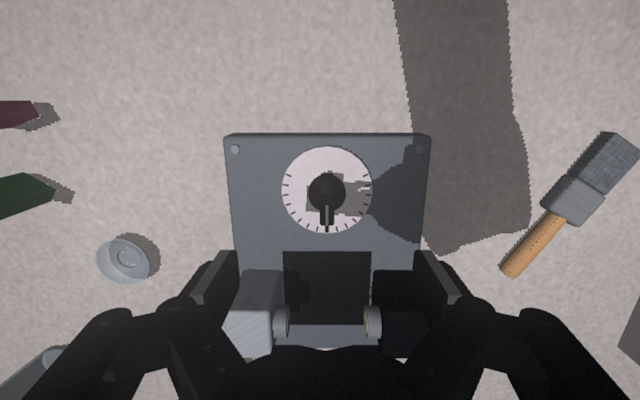

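```bash
python3 - <<'E'
from h import *
f='w7'
def c(u,v): return (230+u/4-.5,110+v/4-.5)
L,R,T,B=[ray(f,*c(*p),38) for p in [(206,330),(570,330),(388,144),(388,494)]]
print('axis',(L+R)/2,(T+B)/2,np.linalg.norm(L-R),np.linalg.norm(T-B))
p=[ray(f,*c(*p),30) for p in [(20,97),(740,97)]];d=p[1]-p[0];print('edge',p,np.degrees(np.arctan2(-d[0],d[1])))
z0,z1=ray(f,*c(388,465),38),ray(f,*c(388,490),38);d=z1-z0;print('zero',z1,np.degrees(np.arctan2(d[1],d[0])))
l0,l1=ray(f,*c(388,380),70.5),ray(f,*c(388,460),70.5);d=l1-l0;print('line',l0,l1,np.degrees(np.arctan2(d[1],d[0])))
# patch corners on deck
for q in [(211,566),(566,566)]: print('patch',ray(f,*c(*q),30))
# barrels inner edges at axis z 78
for q in [(290,323),(364,323)]: print('barrel',ray(f,*q,78))
# flask/dish/green
for q in [(128,258)]: print('dish',ray(f,*q,8))
E
```

```text
axis [527.68012823 222.37879514  38.        ] [526.97584287 222.36923577  38.        ] 83.41958943623753 83.68636302795204
edge [array([480.99827269, 137.36125744,  30.        ]), array([471.20855417, 297.24080175,  30.        ])] 3.503951152450922
zero [567.69303886 224.89557561  38.        ] 3.5504235533582156
line [528.23166245 222.47356565  70.5       ] [545.85525041 223.56703909  70.5       ] 3.5504235533581716
patch [595.10521319 181.88941164  30.        ]
patch [589.44337474 271.11529361  30.        ]
barrel [640.92515845 196.45593785  78.        ]
barrel [636.58602417 263.07080172  78.        ]
dish [626.60128728   9.34627203   8.        ]
```

Checked after release: the pointer line is at 3.55°, the zero mark at 3.55° and the base edge at 3.50°. Now to the rack.

```bash
python3 -m crank '[0,0,-1.6,0,-0.7,0.6,1, 0,0,-3.2,0,-1.5,1.0,1, 0,0,-4.8,0,-2.3,1.0,1, 0,0,-6.4,-0.1,-3.1,1.0,1, 0,0,-8.0,-0.1,-3.9,1.0,1]'
python3 -m crank '[0,0,-1.6,0,-0.9,0,1, 0,0,-3.2,0,-1.8,0,1, 0,0,-4.8,0,-2.8,0,1, 0,0,-6.4,-0.1,-3.7,0,1, 0,0,-8.0,-0.1,-4.4,0,1]'
python3 -m crank '[0,0,-1.6,0,-0.3,0,1, 0,0,-3.2,0,-0.3,0,1, 0,0,-3.2,0,-0.3,0,1, 0,0,-3.2,0,-0.3,0,1, 0,0,-3.2,0,-0.3,0,1]'
python3 - <<'E'
from h import *
im=snap('wrist','w8.png')['color'][:,:,::-1]
o=r.get_obs();print(o['clock'],o['eef_pos'],o['tool_rot'],o['qpos'])
E
```

```text
clock: 6.0
eef_pos: [520.0, 63.0, 195.8]
tool_rot: [[0.599, 0.801, -0.01], [0.801, -0.599, -0.002], [-0.008, -0.007, -1.0]]
wrist_force: [1.5, 0.3, 0.1]
grip_width: 85.7
clock: 6.5
eef_pos: [514.7, -115.5, 194.6]
tool_rot: [[0.975, 0.221, -0.011], [0.221, -0.975, 0.004], [-0.01, -0.007, -1.0]]
wrist_force: [-0.3, -0.6, 0.3]
grip_width: 85.4
clock: 7.0
eef_pos: [514.5, -126.9, 194.2]
tool_rot: [[0.999, -0.053, -0.01], [-0.052, -0.999, 0.007], [-0.011, -0.007, -1.0]]
wrist_force: [-0.5, -0.1, -0.2]
grip_width: 85.2
7.05 [ 514.6122367  -126.91584734  194.31756438] [[ 0.99853439 -0.05320729 -0.00990226]
 [-0.05313738 -0.99856129  0.00719442]
 [-0.01027081 -0.0066577  -0.99992509]] [-0.42793896  0.16778957  0.65560413  1.78367841 -0.1130707   1.23773338
  0.20593019]
```

View pics/w8.png

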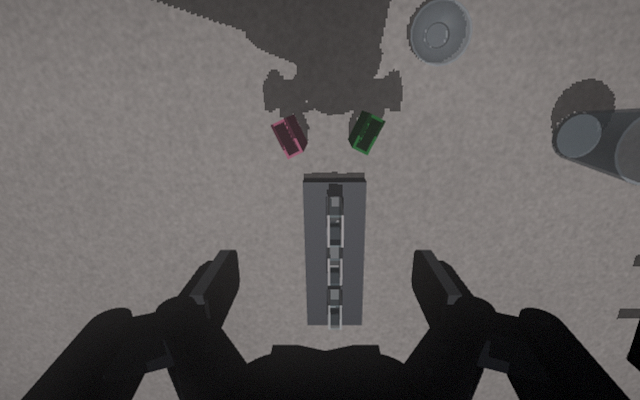

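```bash
python3 - <<'E'
import cv2
im=cv2.imread('pics/w8.png')
cv2.imwrite('pics/w8c.png',cv2.resize(im[165:335,285:385],None,fx=3.5,fy=3.5,interpolation=cv2.INTER_CUBIC))
E
```

```text
(no output)
```

View pics/w8c.png

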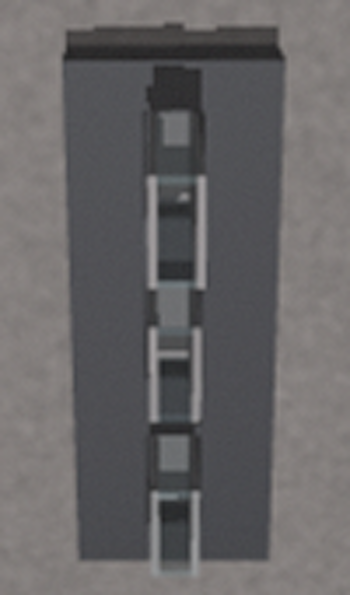

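Candidates, in scene pixels: the tall cell in the end well by the meter (315,171), the short cells at (305,165) and (296,156), the green block (321,190) and the pink block (341,184). In the wrist crop the clear cell at the near-meter end (177,232) has the biggest, highest top outline, so I choose that one. Next I measure it.

```bash
python3 - <<'E'
from h import *
f='w8'
def c(u,v): return (285+u/3.5-.5,165+v/3.5-.5)
for z,b in [(72,[(147,176),(207,176),(207,290),(147,290)]),(48,[(147,327),(202,327),(202,422),(148,422)]),(48,[(150,492),(200,492),(198,575),(152,575)])]:
    P=np.array([ray(f,*c(*p),z)[:2] for p in b]);print(P.round(1),P.mean(0).round(1),np.linalg.norm(P-np.roll(P,-1,0),axis=1).round(1))
P=np.array([ray(f,*c(*p),20)[:2] for p in [(64,58),(285,58),(268,560),(80,560)]]);print(P.round(1))
for a,b in [(0,3),(1,2)]: d=P[a]-P[b];print(np.degrees(np.arctan2(-d[0],d[1])))
d=P[1]-P[0];print(np.degrees(np.arctan2(d[1],d[0])))
for q in [(288,140),(366,132)]: print(ray(f,*q,30).round())
E
```

```text
[[ 511.5 -152.4]
 [ 527.7 -153.2]
 [ 526.5 -187.4]
 [ 509.7 -186.6]] [ 518.9 -169.9] [16.2 34.3 16.8 34.3]
[[ 508.3 -211.9]
 [ 525.2 -212.7]
 [ 524.  -246.7]
 [ 506.8 -245.9]] [ 516.1 -229.3] [17.  34.1 17.2 34.1]
[[ 506.1 -272.5]
 [ 522.4 -273.2]
 [ 520.5 -306.3]
 [ 505.1 -305.6]] [ 513.5 -289.4] [16.3 33.1 15.5 33.2]
[[ 486.2 -132.1]
 [ 555.1 -135.5]
 [ 546.5 -325.7]
 [ 477.7 -322.7]]
-2.5598981472219706
-2.5648586353829788
-2.85429075798033
[475. -86.  30.]
[555. -82.  30.]
```

```bash
python3 -m crank '[-0.08,-0.11,0.09,0.05,-0.5,-0.6,0.6, -0.08,-0.11,0.09,0.11,-1.07,-1.4,0.6, -0.08,-0.11,0.09,0.11,-1.07,-2.1,0.6, -0.08,-0.11,0.09,0.11,-1.07,-2.3,0.6, -0.08,-0.11,0.09,0.11,-1.07,-2.3,0.6]'
python3 -m crank '[0,0,0,0,0,0,0.6]'
python3 - <<'E'
from h import *
im=snap('wrist','w9.png')['color'][:,:,::-1]
o=r.get_obs();print(o['clock'],o['eef_pos'],o['tool_rot'],abs(o['joint_vel']).max())
cv2.imwrite('pics/w9c.png',cv2.resize(im[200:330,230:430],None,fx=4,fy=4,interpolation=cv2.INTER_CUBIC))
E
```

```text
clock: 7.55
eef_pos: [518.5, -169.1, 101.6]
tool_rot: [[0.999, -0.044, -0.002], [-0.044, -0.999, 0.0], [-0.002, -0.0, -1.0]]
wrist_force: [0.4, -0.1, 0.7]
grip_width: 51.3
clock: 7.65
eef_pos: [519.3, -168.7, 102.9]
tool_rot: [[0.999, -0.042, -0.001], [-0.042, -0.999, 0.0], [-0.001, -0.0, -1.0]]
wrist_force: [0.1, 0.2, 0.2]
grip_width: 51.4
7.7 [ 519.4174227  -168.56398637  102.94283458] [[ 9.99108519e-01 -4.22094405e-02 -7.28889960e-04]
 [-4.22090473e-02 -9.99108651e-01  5.46691393e-04]
 [-7.51315803e-04 -5.15438277e-04 -9.99999585e-01]] 0.004937870935205042
```

View pics/w9c.png

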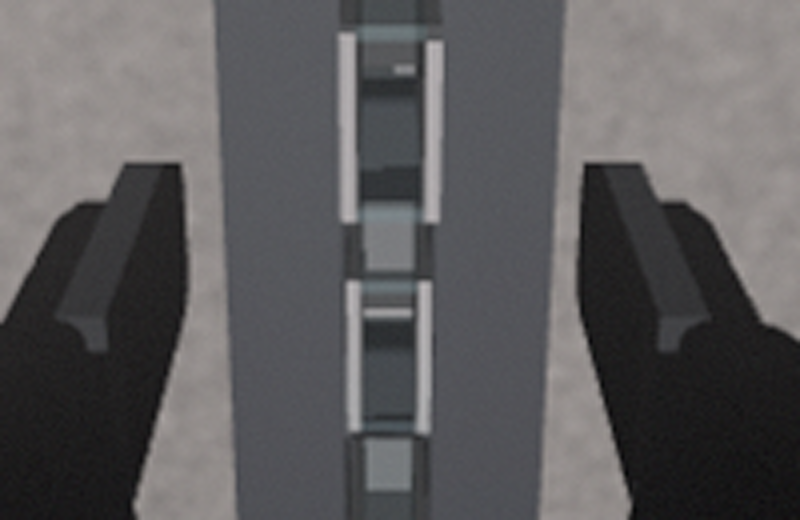

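```bash
python3 - <<'E'
from h import *
f='w9'
def c(u,v): return (230+u/4-.5,200+v/4-.5)
P=np.array([ray(f,*c(*p),72)[:2] for p in [(338,32),(444,38),(440,222),(341,222)]]);print(P.round(1),P.mean(0).round(1),np.linalg.norm(P-np.roll(P,-1,0),axis=1).round(1))
o=r.get_obs();print(o['clock'],o['eef_pos'])
E
```

```text
[[ 511.6 -153.4]
 [ 527.8 -155. ]
 [ 526.3 -186.9]
 [ 510.3 -186.2]] [ 519.  -170.4] [16.4 31.9 16.1 32.9]
7.7 [ 519.4174227  -168.56398637  102.94283458]
```

The crop shows the tall cell centred between the open pads (340–443 px), and its measured centre of (519,-170) agrees with the first measurement. I go down and grip.

```bash
python3 -m crank '[0,0,0,-0.01,-0.04,-0.7,0.6, 0,0,0,-0.01,-0.04,-1.3,0.6, 0,0,0,-0.01,-0.04,-1.7,0.6, 0,0,0,-0.01,-0.04,-1.7,0.6, 0,0,0,-0.01,-0.04,-1.7,0.6]'
python3 -m crank '[0,0,0,0,0,0,0.35, 0,0,0,0,0,0,0.2, 0,0,0,0,0,0,0.1, 0,0,0,0,0,0,0, 0,0,0,0,0,0,0]' 30
python3 - <<'E'
from h import *
im=snap('wrist','w10.png')['color'][:,:,::-1]
o=r.get_obs();print(o['clock'],o['eef_pos'],o['tool_rot'],o['grip_width'],o['wrist_force'])
cv2.imwrite('pics/w10c.png',cv2.resize(im[180:330,230:430],None,fx=4,fy=4,interpolation=cv2.INTER_CUBIC))
E
```

```text
clock: 8.2
eef_pos: [519.8, -170.2, 36.2]
tool_rot: [[0.999, -0.042, 0.001], [-0.042, -0.999, 0.0], [0.001, -0.0, -1.0]]
wrist_force: [-0.9, -0.0, 0.8]
grip_width: 51.4
clock: 8.7
eef_pos: [520.7, -170.2, 37.4]
tool_rot: [[0.999, -0.042, 0.002], [-0.042, -0.999, 0.001], [0.002, -0.001, -1.0]]
wrist_force: [-2.4, 0.9, 6.2]
grip_width: 15.6
8.75 [ 520.66951496 -170.18018119   37.38155135] [[ 9.99135011e-01 -4.15091742e-02  2.49350614e-03]
 [-4.15106931e-02 -9.99137902e-01  5.60492428e-04]
 [ 2.46809092e-03 -6.63514776e-04 -9.99996734e-01]] 15.821595682204402 [-1.32203619  0.52201673  6.46401711]
```

View pics/w10c.png

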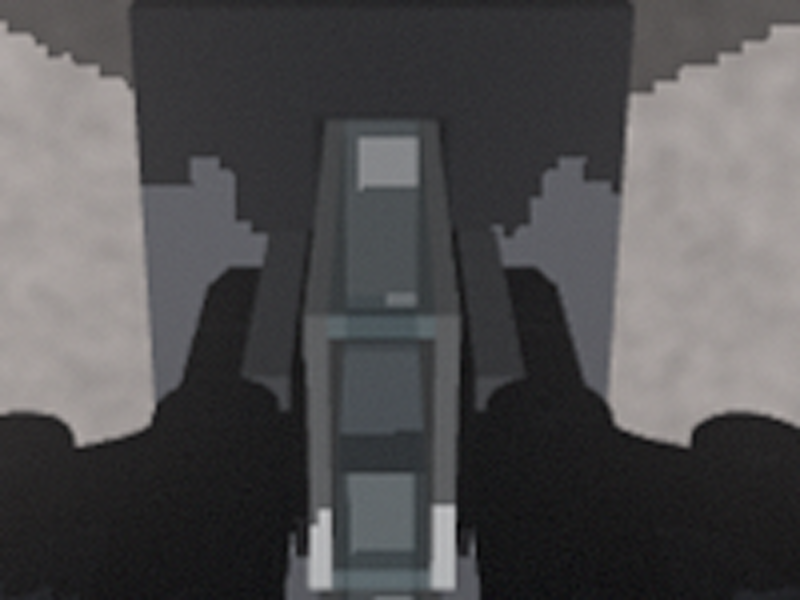

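```bash
python3 -m crank '[0,0,0,0,0,0.3,0, 0,0,0,0,0,0.7,0, 0,0,0,0,0,1.4,0, 0,0,0,0,0,2.2,0, 0,0,0,0,0,3.1,0]' 30
python3 - <<'E'
from h import *
o=r.get_obs();print(o['clock'],o['eef_pos'],o['tool_rot'],o['grip_width'],o['wrist_force'])
im=snap('wrist','w11.png')['color'][:,:,::-1]
snap('side','s11.png')
o=r.get_obs();print(o['clock'],o['eef_pos'],abs(o['joint_vel']).max())
a=cv2.resize(im[180:330,230:430],None,fx=3,fy=3,interpolation=cv2.INTER_CUBIC)
cv2.imwrite('pics/w11c.png',a)
s=cv2.imread('pics/s11.png');cv2.imwrite('pics/s11c.png',cv2.resize(s[170:340,260:420],None,fx=3.5,fy=3.5,interpolation=cv2.INTER_CUBIC))
E
```

```text
clock: 9.25
eef_pos: [520.1, -170.3, 163.2]
tool_rot: [[0.999, -0.042, 0.002], [-0.042, -0.999, 0.001], [0.002, -0.001, -1.0]]
wrist_force: [0.3, 0.1, -1.7]
grip_width: 15.4
9.25 [ 520.12429929 -170.28547339  163.17275865] [[ 9.99117924e-01 -4.19418477e-02  2.06280434e-03]
 [-4.19430467e-02 -9.99119856e-01  5.41462690e-04]
 [ 2.03827883e-03 -6.27505378e-04 -9.99997726e-01]] 15.434867522774232 [ 0.26089015  0.11781812 -1.70183108]
9.35 [ 523.02617607 -171.30768913  166.9411979 ] 0.07294498461216317
```

View pics/w11c.png

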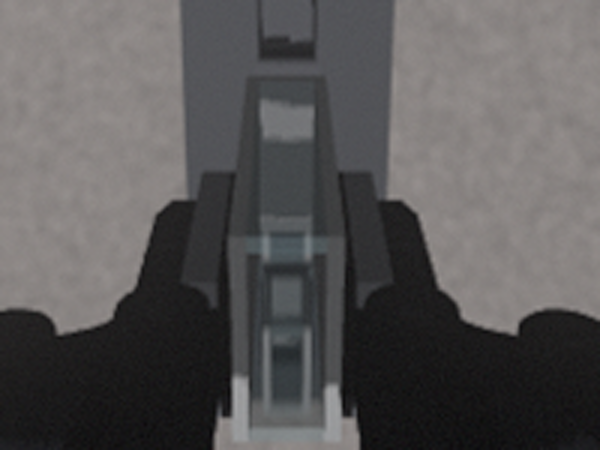

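View pics/s11c.png

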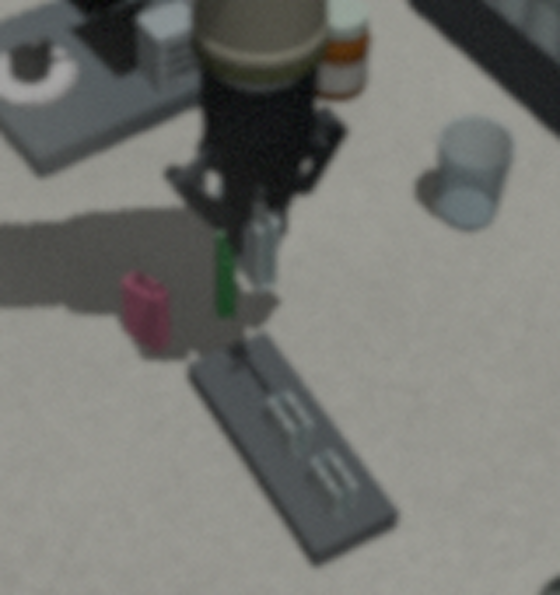

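```bash
python3 - <<'E'
from h import *
o=r.get_obs();print(o['clock'],o['eef_pos'],abs(o['joint_vel']).max())
f='w10'
def c(u,v): return (230+u/4-.5,180+v/4-.5)
T=np.array([520.67,-170.18,37.38])
for p,z in [((304,318),72),((460,318),72),((308,590),72),((457,590),72),((325,120),20),((438,120),20)]: print((ray(f,*c(*p),z)-T).round(1))
# bottom edge in w11: z from y known
f='w11'
K,R,p=load(f)
def c(u,v): return (230+u/3-.5,180+v/3-.5)
T=np.array([520.12,-170.29,163.17])
for q in [(248,76),(325,76),(230,238),(343,238)]:
    d=R@np.linalg.solve(K,[*c(*q),1]); t=(T[1]+17-p[1])/d[1]; print((p+t*d-T).round(1))
E
```

```text
9.35 [ 523.02617607 -171.30768913  166.9411979 ] 0.07294498461216317
[-8.8 17.6 34.6]
[ 7.  16.9 34.6]
[-10.5 -16.2  34.6]
[  5.9 -16.9  34.6]
[ -8.9  19.2 -17.4]
[  7.2  18.6 -17.4]
[ -8.7  17.  -31.4]
[  7.   17.  -29.5]
[-8.6 17.  33.4]
[ 6.8 17.  34.6]
```

```bash
python3 -m crank '[0,0,0.2,0.2,0.7,0,0, 0,0,0.4,0.5,1.6,0,0, 0,0,0.6,0.8,2.6,0,0, 0,0,0.8,1.1,3.6,0,0, 0,0,1.0,1.4,4.6,0,0]'
python3 -m crank '[0,0,0,0.2,0.9,0,0, 0,0,0,0.5,1.8,0,0, 0,0,0,0.8,2.8,0,0, 0,0,0,1.1,3.8,0,0, 0,0,0,1.3,4.6,0,0]'
python3 -m crank '[0,0,0,0,0,0,0, 0,0,0,0,0,0,0]'
python3 - <<'E'
from h import *
im=snap('wrist','w12.png')['color'][:,:,::-1]
o=r.get_obs();print(o['clock'],o['eef_pos'],o['tool_rot'],o['grip_width'],abs(o['joint_vel']).max())
E
```

```text
clock: 9.85
eef_pos: [579.1, 14.2, 167.3]
tool_rot: [[0.999, 0.045, 0.011], [0.045, -0.999, 0.001], [0.011, -0.001, -1.0]]
wrist_force: [-0.2, -0.0, 0.2]
grip_width: 15.5
clock: 10.35
eef_pos: [631.1, 201.0, 167.2]
tool_rot: [[0.999, 0.047, 0.01], [0.047, -0.999, 0.001], [0.01, -0.001, -1.0]]
wrist_force: [0.5, -0.1, -0.9]
grip_width: 15.6
clock: 10.55
eef_pos: [630.8, 201.8, 167.0]
tool_rot: [[0.999, 0.049, 0.01], [0.049, -0.999, 0.001], [0.01, -0.0, -1.0]]
wrist_force: [0.3, -1.3, -1.5]
grip_width: 15.9
10.6 [630.99829848 200.11008317 167.21725492] [[ 9.98865396e-01  4.64964663e-02  1.02955804e-02]
 [ 4.64948484e-02 -9.98918451e-01  3.96572196e-04]
 [ 1.03028845e-02  8.25692073e-05 -9.99946920e-01]] 15.737917700949959 0.017783573522381163
```

View pics/w12.png

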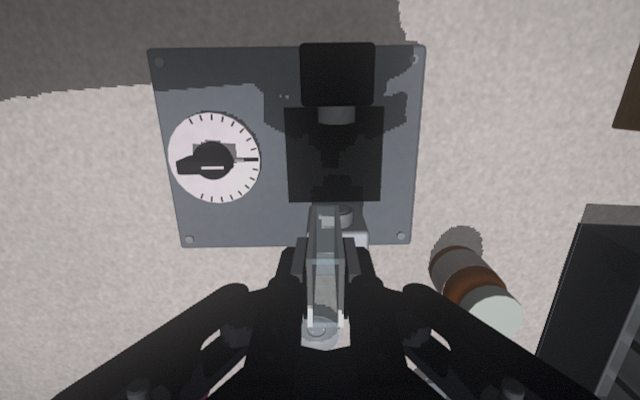

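```bash
python3 - <<'E'
import cv2
im=cv2.imread('pics/w12.png')
cv2.imwrite('pics/w12c.png',cv2.resize(im[35:265,265:425],None,fx=2.6,fy=2.6,interpolation=cv2.INTER_CUBIC))
cv2.imwrite('pics/w12d.png',cv2.resize(im[105:210,160:270],None,fx=5,fy=5,interpolation=cv2.INTER_CUBIC))
E
```

```text
(no output)
```

View pics/w12c.png

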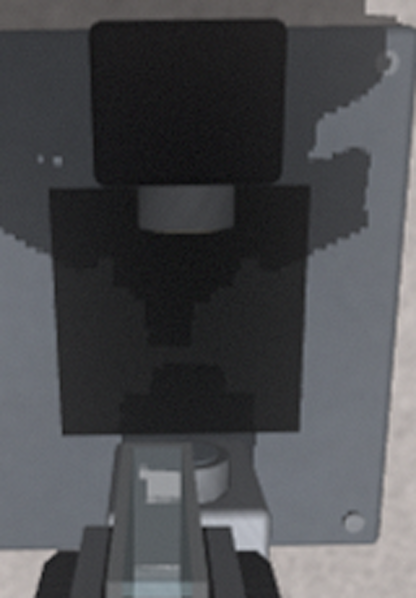

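View pics/w12d.png

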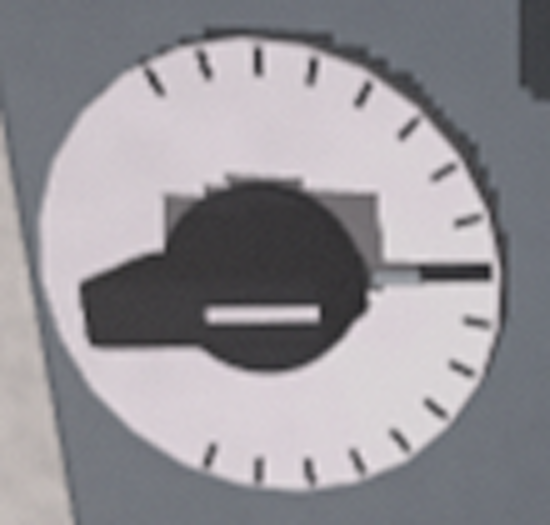

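```bash
python3 - <<'E'
from h import *
f='w12'
K,R,p=load(f)
# pose read before image; compare
def c(u,v): return (265+u/2.6-.5,35+v/2.6-.5)
P=np.array([ray(f,*c(*q),30)[:2] for q in [(50,188),(310,185),(300,432),(63,435)]]);print(P.round(1),P.mean(0))
H=np.array([ray(f,*c(*q),96)[:2] for q in [(90,25),(287,20),(283,183),(98,183)]]);print(H.round(1),H.mean(0))
B=np.array([ray(f,*c(*q),78)[:2] for q in [(138,200),(235,200)]]);print(B.round(1),B.mean(0))
u=np.array([np.cos(.0611),np.sin(.0611)]);v=np.array([-u[1],u[0]])
print('LP from housing', H[2:].mean(0)+47*v, 'from barrel', B.mean(0)+v*41)
def c(u,v): return (160+u/5-.5,105+v/5-.5)
a=ray(f,*c(490,272),38);b=ray(f,*c(422,272),38);t=ray(f,*c(420,276),42);t0=ray(f,*c(375,276),42);print('mark',b,a,'ptr',t0,t)
L,Rr,T,Bo=[ray(f,*c(*q),38) for q in [(42,255),(500,275),(250,36),(298,491)]];ax=(L+Rr)/2;ax[1]=((T+Bo)/2)[1];print('axis',(L+Rr)/2,(T+Bo)/2,'LP',(ax[:2]+110*u))
for q in (a,b,t): d=q-ax;print(np.degrees(np.arctan2(d[1],d[0])))
E
```

```text
[[590.2 271.4]
 [679.4 276.7]
 [685.4 186.9]
 [595.6 181.6]] [637.6417323  229.15286732]
[[607.9 313. ]
 [656.5 316.5]
 [659.3 278. ]
 [610.8 275.7]] [633.59831703 295.80385887]
[[621.2 271. ]
 [648.9 272.4]] [635.04345563 271.71223066]
LP from housing [632.14746508 323.73639074] from barrel [632.53991402 312.63572366]
mark [555.13260708 224.21147672  38.        ] [567.51460496 224.78642388  38.        ] ptr [547.69293038 223.93350916  42.        ] [555.76737729 224.30824862  42.        ]
axis [527.89725955 224.23373193  38.        ] [528.39613776 222.55878437  38.        ] LP [637.69199686 229.27560333]
3.218289415493303
3.4725580217853564
3.5918604265243808
```

```bash
python3 -m crank '[0,0.12,0.17,0.1,0.4,0,0, 0,0.12,0.17,0.18,0.73,0,0, 0,0.12,0.17,0.18,0.73,0,0, 0,0.12,0.17,0.18,0.73,0,0, 0,0.12,0.17,0.18,0.73,0,0]'
python3 - <<'E'
from h import *
im=snap('wrist','w13.png')['color'][:,:,::-1]
o=r.get_obs();print(o['clock'],o['eef_pos'],o['tool_rot'],o['grip_width'],abs(o['joint_vel']).max())
E
```

```text
clock: 11.1
eef_pos: [638.3, 228.1, 167.3]
tool_rot: [[0.998, 0.06, -0.0], [0.06, -0.998, -0.0], [-0.0, 0.0, -1.0]]
wrist_force: [0.1, -0.3, -0.5]
grip_width: 15.6
11.15 [638.25913831 228.18741073 167.35758026] [[ 9.98198122e-01  6.00042415e-02  2.49403601e-06]
 [ 6.00042407e-02 -9.98198113e-01  1.33414962e-04]
 [ 1.04950057e-05 -1.33024912e-04 -9.99999991e-01]] 15.037433300012049 0.003359581944204219
```

View pics/w13.png

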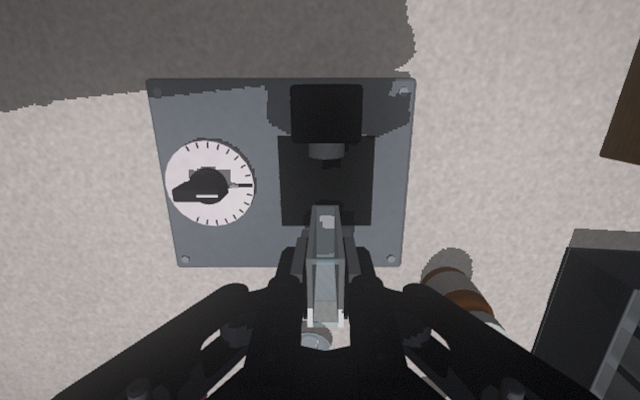

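```bash
python3 -m crank '[0,0,0,0,0.03,-0.5,0, 0,0,0,0,0.03,-1.0,0, 0,0,0,0,0.03,-1.5,0, 0,0,0,0,0.03,-1.8,0, 0,0,0,0,0.03,-1.8,0]'
python3 - <<'E'
from h import *
im=snap('wrist','w14.png')['color'][:,:,::-1]
o=r.get_obs();print(o['clock'],o['eef_pos'],o['tool_rot'],o['grip_width'],o['wrist_force'])
E
```

```text
clock: 11.65
eef_pos: [637.3, 228.7, 93.7]
tool_rot: [[0.998, 0.06, -0.003], [0.06, -0.998, -0.001], [-0.003, 0.001, -1.0]]
wrist_force: [0.6, 0.4, -1.4]
grip_width: 15.7
11.7 [638.04173157 228.94712099  95.15590485] [[ 9.98225126e-01  5.95479443e-02 -7.99583299e-04]
 [ 5.95476123e-02 -9.98225373e-01 -4.32863732e-04]
 [-8.23940482e-04  3.84482177e-04 -9.99999587e-01]] 15.328316995395722 [-0.22394427 -0.05428481 -0.28984768]
```

View pics/w14.png

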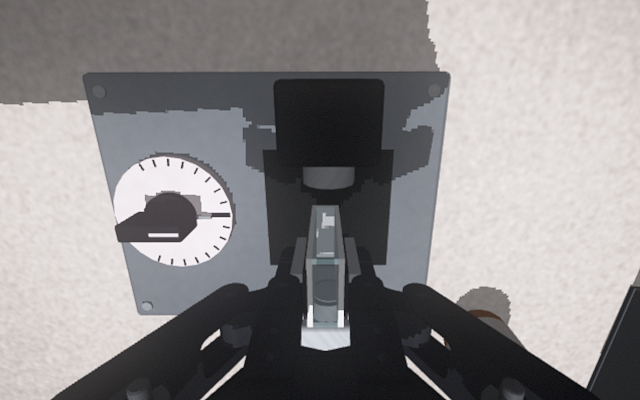

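```bash
python3 -m crank '[0,0,0,0,0.01,-0.25,0, 0,0,0,0,0.01,-0.49,0, 0,0,0,0,0.01,-0.49,0, 0,0,0,0,0.01,-0.49,0, 0,0,0,0,0.01,-0.49,0]'
python3 - <<'E'
from h import *
im=snap('wrist','w15.png')['color'][:,:,::-1]
for n in ['scene','side']:
    s=snap(n,n+'15.png')['color'][:,:,::-1]
    b=s[200:310,300:445] if n=='scene' else s[130:225,230:345]
    cv2.imwrite('pics/'+n+'15c.png',cv2.resize(b,None,fx=5,fy=5,interpolation=cv2.INTER_CUBIC))
o=r.get_obs();print(o['clock'],o['eef_pos'],o['tool_rot'],o['grip_width'],o['wrist_force'])
cv2.imwrite('pics/w15c.png',cv2.resize(im[60:360,90:470],None,fx=2,fy=2,interpolation=cv2.INTER_CUBIC))
E
```

```text
clock: 12.2
eef_pos: [638.3, 229.4, 75.9]
tool_rot: [[0.998, 0.06, -0.0], [0.06, -0.998, -0.0], [-0.0, 0.0, -1.0]]
wrist_force: [0.3, 0.6, -0.8]
grip_width: 15.5
12.35 [638.24187133 229.41476821  75.92373095] [[ 9.98223561e-01  5.95787180e-02 -3.12991721e-04]
 [ 5.95786617e-02 -9.98223596e-01 -1.86431868e-04]
 [-3.23543093e-04  1.67453056e-04 -9.99999934e-01]] 15.556646853864091 [-0.12801785  0.21031302 -0.85116405]
```

View pics/w15c.png

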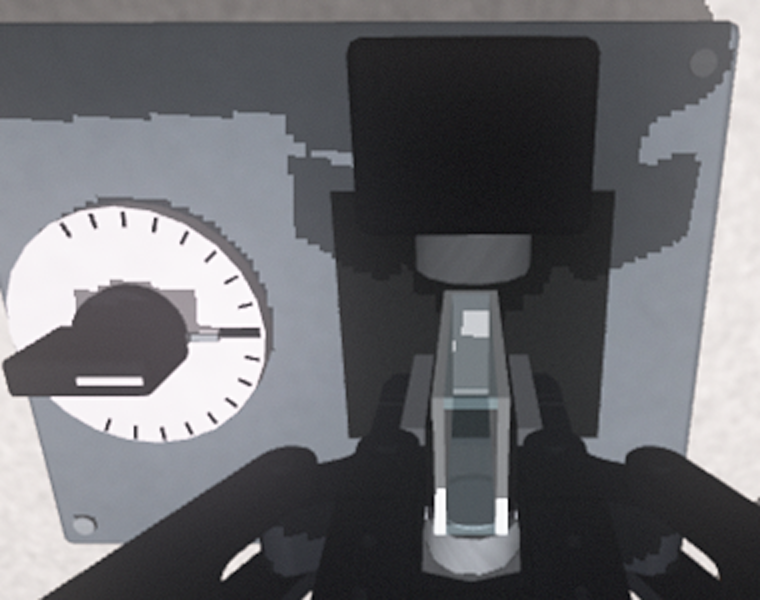

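View pics/scene15c.png

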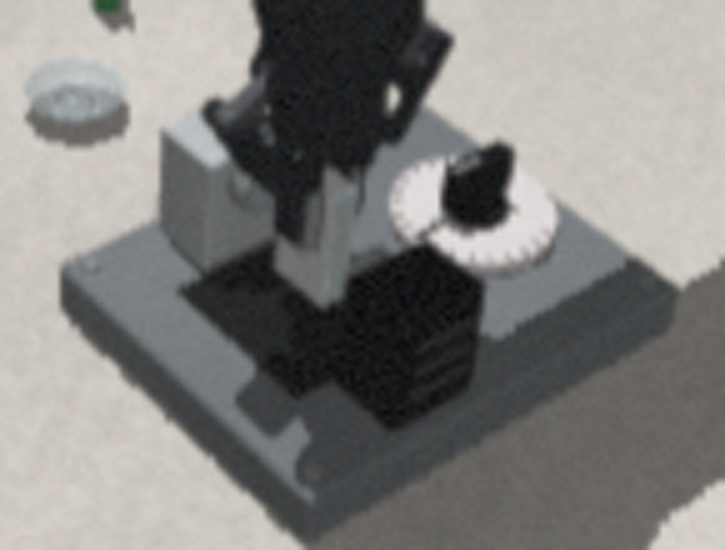

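View pics/side15c.png

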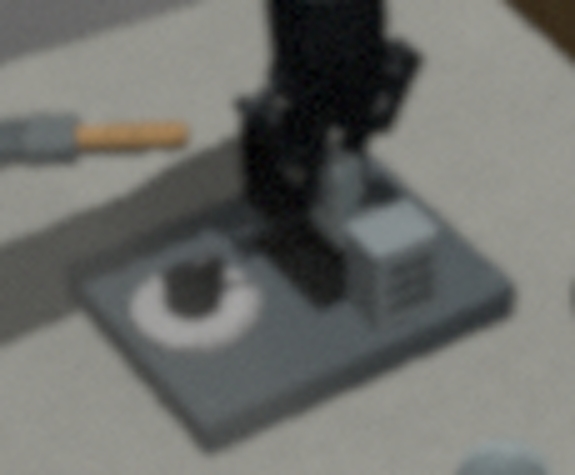

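```bash
python3 - <<'E'
from h import *
f='w15'
def c(u,v): return (90+u/2-.5,60+v/2-.5)
u=np.array([np.cos(.0611),np.sin(.0611),0]);v=np.array([-u[1],u[0],0]);lp=np.array([637.7,229.3,78])
def s(n,q,z):
    X=ray(f,*c(*q),z)-lp; print(n,(X@u).round(1),(X@v).round(1))
for n,q,z in [('lampbarrelL',(415,255),78),('R',(531,255),78),('det L',(422,545),78),('det R',(521,545),78),('cell tfL',(432,400),110),('tfR',(511,400),110),('trL',(434,535),110),('trR',(509,535),110),('bfL',(443,290),46),('bfR',(499,290),46),('housing bL',(355,233),96),('bR',(592,233),96),
 ('ptr',(218,336),42),('mark',(260,332),38),('mark in',(220,332),38)]: s(n,q,z)
E
```

```text
lampbarrelL -14.5 38.3
R 13.8 38.2
det L -15.1 -49.1
det R 13.5 -49.1
cell tfL -8.7 16.9
tfR 7.4 16.9
trL -9.0 -16.9
trR 7.6 -16.9
bfL -9.5 17.6
bfR 7.6 17.5
housing bL -25.1 48.5
bR 24.7 48.4
ptr -82.0 0.5
mark -70.0 0.1
mark in -83.1 0.1
```

The close view shows the cell's top edges 16.9 mm either side of the beam midpoint. The cell and the barrels agree within about 0.5 mm in x, and the steel pointer runs along the long mark (crop 218,336 against 220–260,332). I hand in now.

```bash
python3 - <<'E'
from h import *
r.close_job(); o=r.get_obs(); print(o['clock'],o['eef_pos'],o['grip_width'])
E
```

```text
the job is handed in; nothing more can be done
the job is handed in; nothing more can be done
```

The blank is set up and the job is handed in, after about 12.4 s of the 58 s allowed. With the light path empty, I gripped the knob's bar and turned it about -33° until the pointer stood on the long zero mark. I then took the tall cell from the well nearest the photometer by its frosted faces. The arm is still holding it upright, midway between lamp and detector.

**Last checks:**
- **Pointer:** after release, the line on the grip and the zero mark both measured 3.55°. The final picture still shows the pointer on the mark, with up to 0.4 mm sideways difference at the tip, which is about pixel noise.
- **Cell position:** its centre is within about 0.5 mm of the beam line across and along the beam. The tool is tilted less than 0.05°, and the grip reads 15.6 mm.
- **Cell height:** the tool height puts the cell's middle at about 78 mm. Two estimates of how the cell sits in the grip differ by about 0.9 mm.
- **Camera disagreement:** camera and gripper positions differed by up to about 1 mm, so I split the difference. The scene and side views disagreed with each other by up to about 20 mm at the start, so I used the wrist camera for every position.
- **Other things:** I touched none of them. I judged this from the path and the pictures and did not measure each one again.

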